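# Find the rattling tin

## Task

One of the three sealed tins has a loose ball in it: pick them up one after another and shake them until you find the one that rattles, setting each silent tin back upright where it stood. Then hold the rattling tin out to the customer across the bench, upright and still about 15 cm above the round cork pad, and finish while holding it there. Do not disturb the other things on the bench.

Things in the scene. Friction and masses are not known exactly. Their poses are not given: they have to be found in the camera images.
- tin_a: The tin standing on the robot's left (+y): sealed aluminium tin, 110 (own x) x 60 (own y) x 56 high, no handle; origin at the centre of its underside, z up. It stands upright on the bench, long side within 0.5 rad of world x. All three tins look alike; one, drawn anew each time, holds the loose ball and nothing moves in the other two
- tin_b: The middle tin, outside the same as tin_a. Tins weigh 210 to 760 g with contents, at random: weight does not tell which has the ball. The ball is steel, 36 mm, 190 g, free to run 66 mm along the tin and 16 mm across; when the tin is tilted it runs to the low end, and it knocks on the walls when shaken
- tin_c: The tin on the robot's right (-y), outside the same as tin_a
- pad: Round showing pad fixed on the bench beyond the tins: dark wood disc with cork top, 110 across, 12.5 high; origin at the centre of its underside
- brass_ring: Bystander: upright-walled brass band lying flat, 92 across, 22 high; origin at the centre of its underside
- bezel_ring: Bystander: small brass bezel ring between the left and middle tins, 32 across, 16 high; origin at the centre of its underside
- setting_weight: Bystander: small brass weight with a stub on top, between the middle and right tins, 30 across, 34 high; origin at the centre of its underside
- tape_roll: Bystander: roll of white tape lying flat, 90 across, 45 high; origin at the centre of its underside
- coffee_cup: Bystander: lidded paper coffee cup, 82 across, 114 high; origin at the centre of its underside
- hammer: Bystander: hammer lying flat at the left; origin under its middle
- screwdriver: Bystander: screwdriver lying flat beyond the pad; origin under its middle
Mind the look-alikes: they are no part of the job. Leave any red look-alike of the tin_a alone.

How it is judged:
On the way:
1. the tin with the loose ball is held off the bench and shaken (moving faster than 0.1 m/s or 0.6 rad/s) (((distance between tin_a and ball_center below 0.065 m and contact force between the fingers and tin_a above 1 N and height (world z) of tin_a above 0.02 m and (linear speed of tin_a above 0.1 m/s or angular speed of tin_a above 0.6 rad/s)) or (distance between tin_b and ball_center below 0.065 m and contact force between the fingers and tin_b above 1 N and height (world z) of tin_b above 0.02 m and (linear speed of tin_b above 0.1 m/s or angular speed of tin_b above 0.6 rad/s)) or (distance between tin_c and ball_center below 0.065 m and contact force between the fingers and tin_c above 1 N and height (world z) of tin_c above 0.02 m and (linear speed of tin_c above 0.1 m/s or angular speed of tin_c above 0.6 rad/s)))).
At the end, for the whole second after the job is handed in: the tin with the loose ball is held by the fingers, its underside 80 to 250 mm above the bench, its centre within 45 mm of the pad's centre seen from above, within 0.26 rad of upright and still; the other two tins stand upright on the bench within 60 mm of where they started (((distance between tin_a and ball_center below 0.065 m and contact force between the fingers and tin_a above 1.5 N and height (world z) of tin_a between 0.08 and 0.25 m and horizontal distance between tin_a and pad below 0.045 m and angle between tin_a's own z axis and vertical below 0.26 rad and linear speed of each of tin_a, tin_b, tin_c below 0.03 m/s and height (world z) of each of tin_b, tin_c below 0.006 m and angle between each of tin_b, tin_c's own z axis and vertical below 0.1 rad and distance of each of tin_b, tin_c from where it was at the start of the episode below 0.06 m) or (distance between tin_b and ball_center below 0.065 m and contact force between the fingers and tin_b above 1.5 N and height (world z) of tin_b between 0.08 and 0.25 m and horizontal distance between tin_b and pad below 0.045 m and angle between tin_b's own z axis and vertical below 0.26 rad and linear speed of each of tin_b, tin_a, tin_c below 0.03 m/s and height (world z) of each of tin_a, tin_c below 0.006 m and angle between each of tin_a, tin_c's own z axis and vertical below 0.1 rad and distance of each of tin_a, tin_c from where it was at the start of the episode below 0.06 m) or (distance between tin_c and ball_center below 0.065 m and contact force between the fingers and tin_c above 1.5 N and height (world z) of tin_c between 0.08 and 0.25 m and horizontal distance between tin_c and pad below 0.045 m and angle between tin_c's own z axis and vertical below 0.26 rad and linear speed of each of tin_c, tin_a, tin_b below 0.03 m/s and height (world z) of each of tin_a, tin_b below 0.006 m and angle between each of tin_a, tin_b's own z axis and vertical below 0.1 rad and distance of each of tin_a, tin_b from where it was at the start of the episode below 0.06 m))); the arm keeps its last pose, push and grip.
It fails at once if a bystander is pushed more than 30 mm (distance of any of brass_ring, bezel_ring, setting_weight, tape_roll, coffee_cup, hammer, screwdriver from where it was at the start of the episode above 0.03 m).
It also fails if it takes over 72 s, if anything falls off the work surface, if the arm or the gripper's body presses on something with over 40 N, if the wrist force passes 120 N, or if a joint passes its speed limit or range.

## Robot

A 6-joint arm with a two-finger parallel gripper is mounted at the origin on the work surface. World frame = base frame: x ahead of the robot, y to its left, z up, the work surface at z = 0. Lengths are in m, angles in rad, forces in N, time in s.
With the tool pointing down it reaches from about 0.425 to 0.95 m from the base axis. Payload 3.5 kg.
Tool frame: the origin (TCP) lies at the very end of the fingers, on their centre line; the grasp point (between the pads) lies 19 mm behind it; z points along the fingers, y is the line along which they close (so a half turn about z gives the same grasp; the last joint's range is limited). The gripper opens to 85 mm and grips with 20 to 120 N. Pads are 22 mm wide; open, the fingers measure 114 mm over their backs; the gripper's body (76 mm by 85 mm) begins 54 mm behind the grasp point. The pads swing forward as they close: fully open they stand 13 mm farther back than shut.
Start: joints at [-1.355, 0.286, 1.577, -0, 1.279, -0.15], TCP at [0.241, -0.63, 0.231] pointing down, gripper open.
Joint ranges: [-2.77, 2.77], [-0.9, 2.22], [0.21, 2.48], [-1.53, 4.67], [0.24, 2.81], [-2.84, 2.84]. Speed limits (rad/s): [2.79, 2.79, 3.14, 3.14, 3.14, 3.14].

## Interface

Orientations are given as [roll, pitch, yaw] about the fixed x, y, z axes, in that order (R = Rz(yaw) Ry(pitch) Rx(roll)).
In Python, from rig import ctrl gives the robot as it stands. The module is installed in compiled form; this text tells all that it offers.
- The arm moves only by the tool step_arm, never from a script. Its argument "motion" is a list of rows, each a list of 3 entries, a list of its own where there are three numbers: the shift along the tool's x, y, z in mm, then the turn, a rotation vector about the tool's x, y, z in degrees, then the gripper command: -1 is fully open, 1 is shut, values between are in proportion. In form: [[[tx, ty, tz], [wx, wy, wz], grip], ...]. A call has 1 to 12 rows; each row is the pose to reach, as a shift and turn from the pose commanded when the call began, along the tool's axes at that moment; what a row does not reach only later rows make up. A row lasts 1/8 s, in which the tool goes at most 62.5 mm and 10.7 degrees, less where a joint would pass 70% of its speed; a pose out of reach is approached as far as the arm can. A call with a gripper value outside its range is refused whole. The fingers move at their own pace and stop on an object; "newtons" is the grip in N (left out, the last holds). Time passes only in rows, so rows that repeat a pose let the fingers close. It gives the time, the measured TCP pose, the force, the opening and the grip force at its end, in the units of the state.
- ctrl.get_state(): the state, without advancing time (a new reading comes with each control period).
- ctrl.capture(name): name is "scene" or "top" or "wrist"; returns the picture (420x560x3 uint8, red, green, blue); there is no depth.
- ctrl.camera_model(name): a dict with "vertical_fov" (degrees; the focal length in pixels is half the picture's height over the tangent of half this angle, whatever the lens; pixels are square), "cx", "cy" (the principal point, pixels), "dist" ([k1, k2, p1, p2, k3] as OpenCV has them; the pictures are not rectified), "extrinsics" (4x4, takes a point from world to camera coordinates). Camera axes: x right, y down, z forward; pixel columns grow to the right and rows downward; lengths in m; the calibration is good to about 2 mm. A picture is of the moment at which its call begins: read the wrist's pose just before it. camera_model takes no time and is no camera call; for the wrist camera it gives the pose at the moment of the call.
- ctrl.hand_in(): hands the job in; it is judged then, once.
The state is a dict: "time_s": time; "joints": joint angles; "joint_vel": joint speeds; "tau": joint torques, N m; "ee_pos": TCP position; "orientation": TCP orientation; "wrist_force": force on the tool from outside, world axes, zero at the start; "wrist_torque": the same for the moment, N m; "gripper_width": finger opening in m; "grip_force": force on a finger pad.
Only numpy, scipy, OpenCV 4.12 (cv2) and the standard library are available. Lean on these libraries where they do the work, as an engineer would, in place of code of your own. Each camera call takes 0.05 s, during which the arm holds its last target. There are 200 camera calls.

## Working session

There is one attempt and no reset: what is moved stays moved. The work goes in short steps, Python scripts to look and compute and a tool call to move; the robot and the scene stay as the last step left them, time stands still between calls to the robot, and variables do not carry over. Pictures are saved under pics/ and viewed, at most 10 in all, crops included, and the job is handed in when it is done.

Besides the shell and the picture viewer there is one more tool, called after "Request:" as name([rows], argument=value, ...), one row to a line, values as JSON. step_arm: Moves the arm, as the interface text tells. Its arguments: {"type":"object","properties":{"motion":{"type":"array"},"newtons":{"type":"number"}},"required":["motion"]}

```bash
mkdir -p pics; cat > h.py <<'E'
import numpy as np, cv2
from rig import ctrl
def K(m,h=420):
    f=h/2/np.tan(np.radians(m["vertical_fov"])/2); return np.array([[f,0,m["cx"]],[0,f,m["cy"]],[0,0,1.]])
def px2w(m,uv,z):
    uv=np.array(uv,float).reshape(-1,1,2)
    n=cv2.undistortPoints(uv,K(m),np.array(m["dist"],float)).reshape(-1,2)
    E=np.array(m["extrinsics"]);R=E[:3,:3];c=-R.T@E[:3,3]
    d=np.c_[n,np.ones(len(n))]@R
    return c+d*((z-c[2])/d[:,2])[:,None]
def w2px(m,P):
    E=np.array(m["extrinsics"]);return cv2.projectPoints(np.array(P,float),cv2.Rodrigues(E[:3,:3])[0],E[:3,3],K(m),np.array(m["dist"],float))[0].reshape(-1,2)
def snap(name,out,scale=1,crop=None):
    im=ctrl.capture(name)
    if crop: x0,y0,x1,y1=crop; im=im[y0:y1,x0:x1]
    im=cv2.resize(im,None,fx=scale,fy=scale,interpolation=cv2.INTER_CUBIC)
    cv2.imwrite("pics/"+out,im[:,:,::-1])
E
python3 -c "
from h import *
snap('top','top.png',1.42); snap('scene','scene.png',1.42)
print(ctrl.get_state())
print(ctrl.camera_model('top'))"
```

```text
{'time_s': 0.1, 'joints': array([-1.35497926e+00,  2.87119838e-01,  1.57804509e+00,  9.35904462e-06,
        1.27863167e+00, -1.50039435e-01]), 'joint_vel': array([-0.00060878, -0.002488  , -0.00127887,  0.00082279,  0.0008293 ,
       -0.0006617 ]), 'tau': array([ 9.69826360e-04, -4.07298732e+01, -2.93698758e+01, -1.47651645e-04,
        3.40336745e-03,  9.44218868e-06]), 'ee_pos': array([ 0.24135413, -0.62972525,  0.23004916]), 'orientation': array([-3.13941480e+00, -3.38295732e-04,  3.65853427e-01]), 'wrist_force': array([-0.03138626, -0.31887964, -0.68144234]), 'wrist_torque': array([-0.03619591,  0.00626901, -0.00785978]), 'grip_force': 0.0, 'gripper_width': 0.08569762534620821}
{'vertical_fov': 56.688388862296485, 'cx': 275.89675784273646, 'cy': 215.54205604058384, 'dist': array([-0.08938102,  0.        ,  0.        ,  0.        ,  0.        ]), 'extrinsics': array([[-0.01524398, -0.99978323, -0.01418151,  0.08539825],
       [-0.98332644,  0.01756046, -0.18099927,  0.53626176],
       [ 0.18120906,  0.0111859 , -0.98338098,  1.11540542],
       [ 0.        ,  0.        ,  0.        ,  1.        ]])}
```

View pics/top.png

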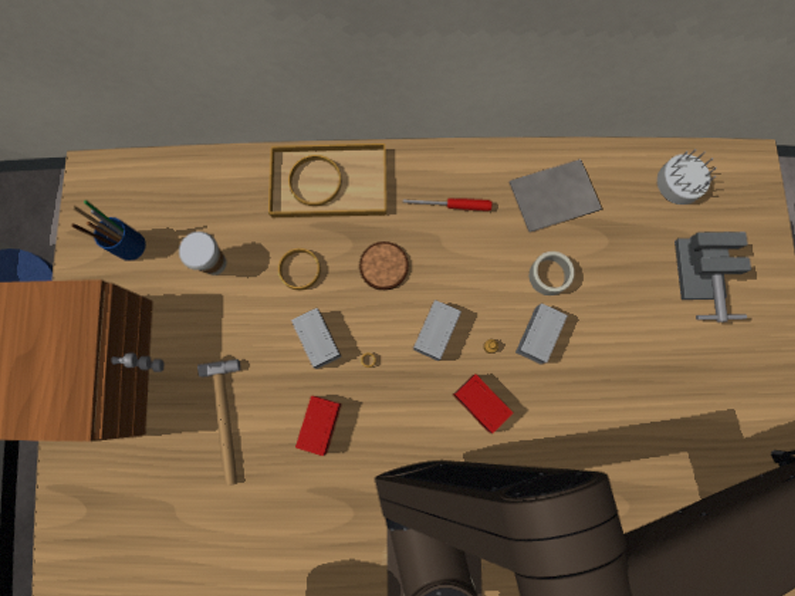

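View pics/scene.png

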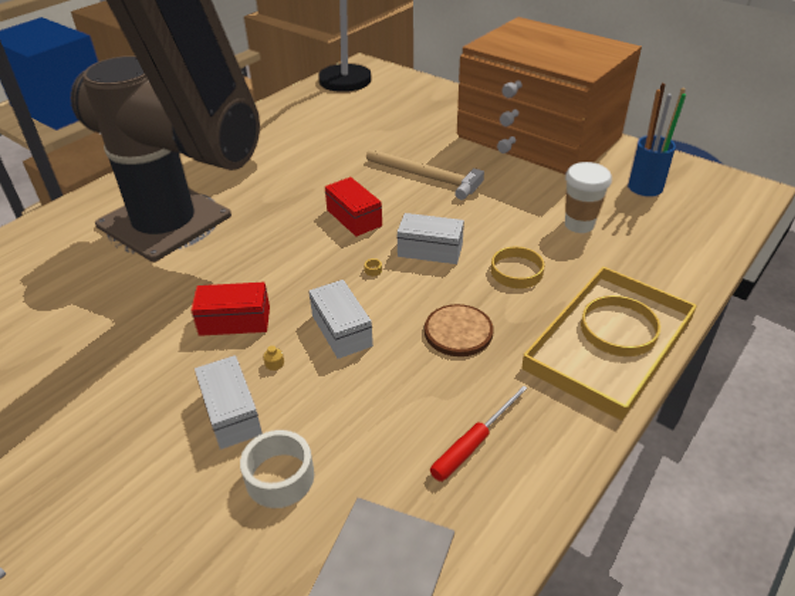

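The three aluminium tins are at about (317,337), (438,330) and (545,333) in the enlarged top view. The red boxes at (319,425) and (483,403) are look-alikes, so I'll leave them alone. The pad is at (384,265). I'll confirm the tins in one crop.

```bash
python3 -c "
from h import *
snap('top','crop.png',3.5,(195,160,415,270))"
```

```text
(no output)
```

View pics/crop.png

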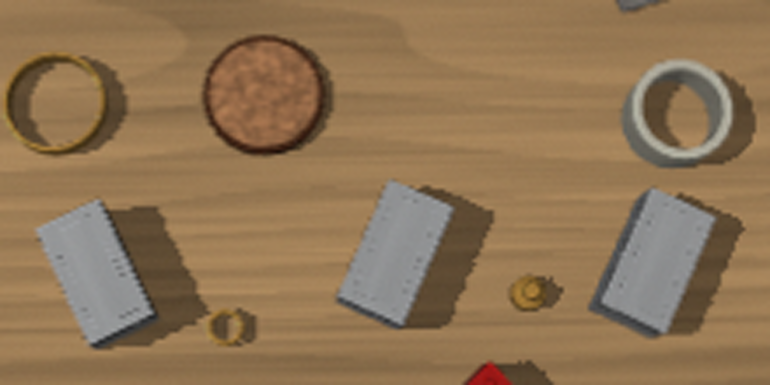

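The crop shows three grey tins, with top-face centres near (97,272), (397,253) and (658,261). The bezel is at (226,327), the weight at (528,292) and the pad at (264,95).

```bash
cat > loc.py <<'E'
from h import *
from scipy.spatial.transform import Rotation as Ro
m=ctrl.camera_model('top')
C=dict(a=[(38,231),(99,200),(156,313),(94,343)],b=[(391,181),(454,208),(403,325),(339,297)],c=[(655,189),(715,215),(662,333),(601,305)])
f=lambda l,z:px2w(m,np.array(l,float)/3.5+[195,160]-(1-1/3.5)/2*0,z)
T={}
for k,l in C.items():
    p=f(l,.056); c=p.mean(0); d=(p[0]+p[1]-p[2]-p[3])/2; w=(p[0]+p[3]-p[1]-p[2])/2
    T[k]=(c[:2],np.arctan2(d[1],d[0])); print(k,c.round(4),'yaw',np.degrees(T[k][1]).round(1),'L',np.linalg.norm(d).round(4),'W',np.linalg.norm(w).round(4))
pad=f([(264,95)],.0125)[0]
if __name__=="__main__":
    print('pad',pad,'bezel',f([(226,327)],.008),'weight',f([(528,292)],.017),'ring',f([(57,103)],.011),'tape',f([(682,110)],.03))
    s=ctrl.get_state(); R=Ro.from_euler('xyz',s['orientation']); 
    for k,(c,y) in T.items():
        for z in (.15,):
            sh=R.inv().apply(np.r_[c,z]-s['ee_pos'])*1000
            rv=(R.inv()*Ro.from_euler('xyz',[np.pi,0,y])).as_rotvec(degrees=True)
            print(k,sh.round(1),rv.round(1))
E
python3 loc.py
```

```text
a [0.4732 0.2351 0.056 ] yaw 26.8 L 0.1081 W 0.0578
b [ 0.4851 -0.0187  0.056 ] yaw -25.2 L 0.1087 W 0.0582
c [ 0.4743 -0.24    0.056 ] yaw -27.7 L 0.1116 W 0.0557
pad [0.63520773 0.09269267 0.0125    ] bezel [[0.42861612 0.128592   0.008     ]] weight [[ 0.45361792 -0.13445202  0.017     ]] ring [[0.63193126 0.27910831 0.011     ]] tape [[ 0.61068833 -0.27663509  0.03      ]]
a [ 525.8 -724.6   81.7] [-0.1 -0.  -5.9]
b [ 446.1 -483.4   81.3] [-0.1  0.  46.2]
c [ 357.  -280.5   80.9] [-0.1  0.  48.7]
```

Request:
step_arm([
  [[45,-35,10],[0,0,8],-1],
  [[90,-70,20],[0,0,16],-1],
  [[135,-105,30],[0,0,24],-1],
  [[180,-140,40],[0,0,32],-1],
  [[225,-175,50],[0,0,40],-1],
  [[270,-210,60],[0,0,48],-1],
  [[315,-245,80],[0,0,48.7],-1],
  [[357,-280,100],[0,0,48.7],-1],
  [[357,-280,120],[0,0,48.7],-1],
  [[357,-280,120],[0,0,48.7],-1],
], newtons=80)

```text
time_s: 1.4
ee_pos: [0.4737, -0.2395, 0.1093]
orientation: [-3.141, 0.005, -0.483]
wrist_force: [-0.5, 1.0, -0.3]
gripper_width: 0.0851
grip_force: 0.0
```

```bash
python3 -c "
from h import *
s=ctrl.get_state();print(s)
m=ctrl.camera_model('wrist');snap('wrist','w1.png',1)
print(px2w(m,[(280,210)],.056))
import loc
c,y=loc.T['c'];R=np.array([[np.cos(y),-np.sin(y)],[np.sin(y),np.cos(y)]])
print(w2px(m,[np.r_[c+R@[a*.055,b*.03],.056] for a,b in((1,1),(1,-1),(-1,-1),(-1,1))]))"
```

```text
{'time_s': 1.4, 'joints': array([-6.59311917e-01,  1.09546122e-01,  2.02224067e+00, -1.17158305e-04,
        1.01444508e+00,  1.39423529e+00]), 'joint_vel': array([-2.63556600e-02, -2.44483132e-02, -3.81946102e-02,  1.29573189e-04,
        7.87199316e-03, -6.11080764e-05]), 'tau': array([ 5.50204888e-01, -2.96418840e+01, -2.53304350e+01,  1.75305497e-02,
       -4.56208235e-02,  2.30366612e-03]), 'ee_pos': array([ 0.47365265, -0.23945895,  0.10932028]), 'orientation': array([-3.14087545,  0.00458452, -0.48268713]), 'wrist_force': array([-0.5318896 ,  0.97072957, -0.31694033]), 'wrist_torque': array([-0.01270691,  0.01526509, -0.01692923]), 'grip_force': 0.0, 'gripper_width': 0.08510956285000047}
[[ 0.48638508 -0.24739406  0.056     ]]
a [0.4732 0.2351 0.056 ] yaw 26.8 L 0.1081 W 0.0578
b [ 0.4851 -0.0187  0.056 ] yaw -25.2 L 0.1087 W 0.0582
c [ 0.4743 -0.24    0.056 ] yaw -27.7 L 0.1116 W 0.0557
[[232.41561062 149.41554253]
 [325.20532017 149.52972439]
 [318.1512981  297.62210861]
 [238.66403644 297.52900586]]
```

View pics/w1.png

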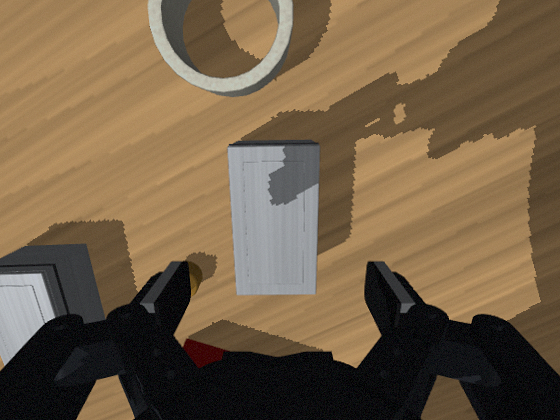

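The wrist view shows tin_c at (229..319, 145..294), squarely between the fingers. Now the grasp.

Request:
step_arm([
  [[0,0,45],[0,0,0],-1],
  [[0,0,80],[0,0,0],-1],
  [[0,0,91],[0,0,0],-1],
  [[0,0,91],[0,0,0],-1],
  [[0,0,91],[0,0,0],1],
  [[0,0,91],[0,0,0],1],
  [[0,0,91],[0,0,0],1],
  [[0,0,91],[0,0,0],1],
  [[0,0,91],[0,0,0],1],
  [[0,0,91],[0,0,0],1],
], newtons=80)

```text
time_s: 2.7
ee_pos: [0.4764, -0.2424, 0.0227]
orientation: [3.141, -0.004, -0.484]
wrist_force: [0.5, -0.0, 6.9]
gripper_width: 0.0589
grip_force: 88.0
```

Request:
step_arm([
  [[0,0,-50],[0,0,0],1],
  [[0,0,-100],[0,0,0],1],
  [[0,0,-110],[0,10,0],1],
  [[0,0,-110],[0,20,0],1],
  [[0,0,-110],[0,20,0],1],
  [[0,0,-110],[0,20,0],1],
  [[0,0,-110],[0,20,0],1],
  [[0,0,-110],[0,11,0],1],
  [[0,0,-110],[0,3,0],1],
  [[0,0,-110],[0,3,0],1],
  [[0,0,-110],[0,3,0],1],
  [[0,0,-110],[0,3,0],1],
])

```text
time_s: 4.2
ee_pos: [0.4741, -0.2406, 0.1298]
orientation: [-3.141, -0.052, -0.484]
wrist_force: [0.3, 0.6, -2.2]
gripper_width: 0.0589
grip_force: 87.7
```

```bash
cat > rd.py <<'E'
from h import *
from scipy.spatial.transform import Rotation as Ro
s=ctrl.get_state();R=Ro.from_euler('xyz',s['orientation'])
print(s['time_s'],s['ee_pos'].round(4),np.degrees(s['orientation']).round(1),'F',s['wrist_force'].round(2),'Ttool',R.inv().apply(s['wrist_torque']).round(4),s['gripper_width'],s['grip_force'],s['joints'].round(2))
E
python3 rd.py
```

```text
4.2 [ 0.4741 -0.2406  0.1298] [-180.    -3.   -27.7] F [ 0.28  0.57 -2.24] Ttool [ 0.0036 -0.0777 -0.0153] 0.05887412217596655 87.736576795578 [-0.67  0.05  2.04  0.01  1.    1.38]
```

Request:
step_arm([
  [[0,0,0],[0,-10,0],1],
  [[0,0,0],[0,-20,0],1],
  [[0,0,0],[0,-23,0],1],
  [[0,0,0],[0,-23,0],1],
  [[0,0,0],[0,-23,0],1],
  [[0,0,0],[0,-23,0],1],
  [[0,0,0],[0,-14,0],1],
  [[0,0,0],[0,-6,0],1],
  [[0,0,0],[0,-6,0],1],
  [[0,0,0],[0,-6,0],1],
  [[0,0,0],[0,-6,0],1],
])

```text
time_s: 5.58
ee_pos: [0.4753, -0.2416, 0.1305]
orientation: [3.141, 0.053, -0.484]
wrist_force: [-0.2, 0.3, -2.6]
gripper_width: 0.059
grip_force: 87.8
```

```bash
python3 rd.py
```

```text
5.575 [ 0.4753 -0.2416  0.1305] [180.    3.  -27.7] F [-0.16  0.33 -2.65] Ttool [-0.0209  0.0062  0.0247] 0.058956937627752566 87.82005965709686 [-0.66  0.11  1.98 -0.01  1.11  1.4 ]
```

```bash
cat > rd.py <<'E'
from h import *
from scipy.spatial.transform import Rotation as Ro
A=[];F=[]
for i in range(5):
    s=ctrl.get_state();R=Ro.from_euler('xyz',s['orientation']);A.append(R.inv().apply(s['wrist_torque']));F.append(s['wrist_force'])
    if i<4: ctrl.capture('wrist')
print(s['time_s'],s['ee_pos'].round(4),np.degrees(s['orientation']).round(1),'F',np.mean(F,0).round(2),'Ty',np.array(A)[:,1].round(3),'T',np.mean(A,0).round(4),np.std(A,0).round(4))
E

```

Request:
step_arm([
  [[0,0,0],[0,-10,0],1],
  [[0,0,0],[0,-17,0],1],
  [[0,0,0],[0,-17,0],1],
  [[0,0,0],[0,-17,0],1],
  [[0,0,0],[0,-7,0],1],
  [[0,0,0],[0,3,0],1],
  [[0,0,0],[0,3,0],1],
  [[0,0,0],[0,3,0],1],
])

```text
time_s: 6.58
ee_pos: [0.4749, -0.2414, 0.1312]
orientation: [3.141, -0.0, -0.484]
wrist_force: [-0.3, -0.7, -2.2]
gripper_width: 0.059
grip_force: 87.9
```

```bash
python3 rd.py
```

```text
6.775 [ 0.4755 -0.2417  0.1306] [180.    0.  -27.7] F [ 0.03 -0.34 -2.34] Ty [-0.025  0.025 -0.005 -0.026 -0.021] T [ 0.002  -0.0103  0.0071] [0.0397 0.0192 0.0314]
```

Request:
step_arm([
  [[0,0,0],[0,10,0],1],
  [[0,0,0],[0,20,0],1],
  [[0,0,0],[0,20,0],1],
  [[0,0,0],[0,20,0],1],
  [[0,0,0],[0,10,0],1],
  [[0,0,0],[0,0,0],1],
  [[0,0,0],[0,0,0],1],
  [[0,0,0],[0,0,0],1],
])

```text
time_s: 7.78
ee_pos: [0.4751, -0.2414, 0.1302]
orientation: [-3.142, -0.001, -0.484]
wrist_force: [-0.8, 0.2, -3.3]
gripper_width: 0.0589
grip_force: 87.7
```

```bash
python3 rd.py
```

```text
7.975 [ 0.4741 -0.2407  0.1302] [-180.    -0.   -27.7] F [-0.38  0.45 -2.65] Ty [ 0.032  0.016  0.034  0.003 -0.022] T [-0.0056  0.0127 -0.0081] [0.0219 0.0206 0.0277]
```

The level readings after opposite tilts differ by only 0.02 N·m. A ball would give about 0.12, so tin_c is silent and goes back down.

Request:
step_arm([
  [[0,0,50],[0,0,0],1],
  [[0,0,90],[0,0,0],1],
  [[0,0,105],[0,0,0],1],
  [[0,0,109],[0,0,0],1],
  [[0,0,109],[0,0,0],1],
  [[0,0,109],[0,0,0],-1],
  [[0,0,109],[0,0,0],-1],
  [[0,0,109],[0,0,0],-1],
  [[0,0,109],[0,0,0],-1],
  [[0,0,65],[0,0,0],-1],
  [[0,0,10],[0,0,0],-1],
  [[0,0,0],[0,0,0],-1],
])

```text
time_s: 9.48
ee_pos: [0.4771, -0.243, 0.1352]
orientation: [3.14, -0.009, -0.484]
wrist_force: [0.0, -0.9, 0.3]
gripper_width: 0.0852
grip_force: 0.0
```

```bash
cat > go.py <<'E'
import sys
from loc import *
s=ctrl.get_state(); R=Ro.from_euler('xyz',s['orientation']); c,y=T[sys.argv[1]]
print(s['ee_pos'],s['joints'].round(2),(R.inv().apply(np.r_[c,.13]-s['ee_pos'])*1000).round(1),(R.inv()*Ro.from_euler('xyz',[np.pi,0,y])).as_rotvec(degrees=True).round(1))
E
python3 go.py b
```

```text
a [0.4732 0.2351 0.056 ] yaw 26.8 L 0.1081 W 0.0578
b [ 0.4851 -0.0187  0.056 ] yaw -25.2 L 0.1087 W 0.0582
c [ 0.4743 -0.24    0.056 ] yaw -27.7 L 0.1116 W 0.0557
[ 0.47713431 -0.24295008  0.13520135] [-0.66  0.08  2.    0.    1.05  1.39] [ -97.4 -202.1    4. ] [ 0.1 -0.5 -2.5]
```

Request:
step_arm([
  [[-22,-48,0],[0,0,-1],-1],
  [[-46,-98,0],[0,0,-2.5],-1],
  [[-70,-150,0],[0,0,-2.5],-1],
  [[-94,-202,0],[0,0,-2.5],-1],
  [[-94,-202,0],[0,0,-2.5],-1],
  [[-94,-202,40],[0,0,-2.5],-1],
  [[-94,-202,40],[0,0,-2.5],-1],
])

```text
time_s: 10.35
ee_pos: [0.4825, -0.0185, 0.0869]
orientation: [3.14, 0.008, -0.441]
wrist_force: [-0.2, 0.2, -0.2]
gripper_width: 0.0853
grip_force: 0.0
```

```bash
python3 -c "
from h import *
s=ctrl.get_state();print(s['ee_pos'],s['orientation'],s['joints'])
m=ctrl.camera_model('wrist');snap('wrist','w2.png',1)"; cp pics/w2.png pics/w2v.png
```

```text
[ 0.48246371 -0.01849519  0.08692162] [ 3.13971354  0.00821371 -0.44113988] [-2.48704916e-01  4.11682601e-02  2.14370149e+00 -3.32769319e-04
  9.65144398e-01  1.76341417e+00]
```

View pics/w2.png

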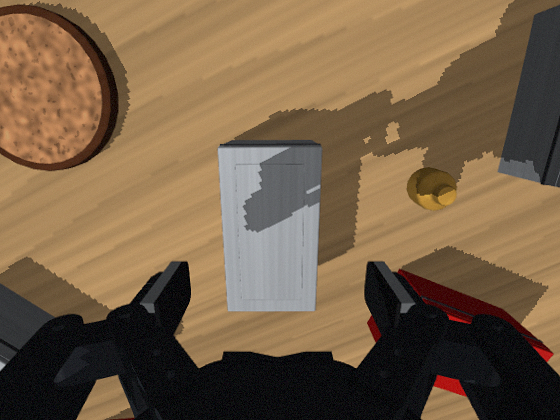

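The wrist view shows tin_b at (220..320, 145..310), centred between the fingers. The red box and the weight are clear of the descent.

Request:
step_arm([
  [[0,0,40],[0,0,0],-1],
  [[0,0,67],[0,0,0],-1],
  [[0,0,67],[0,0,0],-1],
  [[0,0,67],[0,0,0],1],
  [[0,0,67],[0,0,0],1],
  [[0,0,67],[0,0,0],1],
  [[0,0,67],[0,0,0],1],
  [[0,0,67],[0,0,0],1],
  [[0,0,67],[0,0,0],1],
])

```text
time_s: 11.52
ee_pos: [0.488, -0.0192, 0.026]
orientation: [-3.14, -0.005, -0.441]
wrist_force: [0.4, -0.4, 6.7]
gripper_width: 0.0587
grip_force: 89.1
```

Request:
step_arm([
  [[0,0,-50],[0,0,0],1],
  [[0,0,-100],[0,0,0],1],
  [[0,0,-110],[0,10,0],1],
  [[0,0,-110],[0,20,0],1],
  [[0,0,-110],[0,20,0],1],
  [[0,0,-110],[0,20,0],1],
  [[0,0,-110],[0,20,0],1],
  [[0,0,-110],[0,10,0],1],
  [[0,0,-110],[0,0,0],1],
  [[0,0,-110],[0,0,0],1],
  [[0,0,-110],[0,0,0],1],
])

```text
time_s: 12.9
ee_pos: [0.4854, -0.0187, 0.1327]
orientation: [3.141, -0.0, -0.441]
wrist_force: [-0.6, -0.7, -4.5]
gripper_width: 0.0588
grip_force: 89.3
```

```bash
python3 rd.py
```

```text
13.1 [ 0.4847 -0.0181  0.1331] [180.   -0.  -25.2] F [-0.25 -0.19 -4.25] Ty [-0.043  0.003 -0.02  -0.009  0.021] T [-0.0046 -0.0098 -0.0039] [0.0264 0.0215 0.0259]
```

Request:
step_arm([
  [[0,0,0],[0,-10,0],1],
  [[0,0,0],[0,-20,0],1],
  [[0,0,0],[0,-20,0],1],
  [[0,0,0],[0,-20,0],1],
  [[0,0,0],[0,-20,0],1],
  [[0,0,0],[0,-10,0],1],
  [[0,0,0],[0,0,0],1],
  [[0,0,0],[0,0,0],1],
  [[0,0,0],[0,0,0],1],
])

```text
time_s: 14.22
ee_pos: [0.4857, -0.0186, 0.1341]
orientation: [-3.141, 0.0, -0.44]
wrist_force: [0.2, -0.1, -3.6]
gripper_width: 0.059
grip_force: 89.3
```

```bash
python3 rd.py
```

```text
14.425 [ 0.4863 -0.019   0.1335] [-180.     0.   -25.3] F [-0.16  0.08 -3.92] Ty [-0.001  0.017  0.015 -0.017  0.011] T [-0.0008  0.0051  0.0158] [0.0411 0.0128 0.0147]
```

tin_b is also silent: −0.010 against +0.005 N·m. It goes back down and tin_a is next.

Request:
step_arm([
  [[0,0,50],[0,0,0],1],
  [[0,0,90],[0,0,0],1],
  [[0,0,105],[0,0,0],1],
  [[0,0,109],[0,0,0],1],
  [[0,0,109],[0,0,0],1],
  [[0,0,109],[0,0,0],-1],
  [[0,0,109],[0,0,0],-1],
  [[0,0,109],[0,0,0],-1],
  [[0,0,109],[0,0,0],-1],
  [[0,0,65],[0,0,0],-1],
  [[0,0,10],[0,0,0],-1],
  [[0,0,0],[0,0,0],-1],
])

```text
time_s: 15.92
ee_pos: [0.4884, -0.0193, 0.1379]
orientation: [-3.14, -0.009, -0.44]
wrist_force: [0.0, -0.5, 0.3]
gripper_width: 0.0855
grip_force: 0.0
```

```bash
python3 go.py a|tail -1
```

```text
[ 0.48838678 -0.01925576  0.1379248 ] [-0.25 -0.03  2.11  0.    1.06  1.76] [-122.3 -223.6    7.2] [  0.1  -0.5 -52.1]
```

Request:
step_arm([
  [[-20,-38,0],[0,0,-9],-1],
  [[-40,-76,0],[0,0,-18],-1],
  [[-60,-113,0],[0,0,-27],-1],
  [[-80,-150,0],[0,0,-36],-1],
  [[-100,-188,0],[0,0,-45],-1],
  [[-119,-224,0],[0,0,-52],-1],
  [[-119,-224,0],[0,0,-52],-1],
  [[-119,-224,45],[0,0,-52],-1],
  [[-119,-224,45],[0,0,-52],-1],
  [[-119,-224,45],[0,0,-52],-1],
])

```text
time_s: 17.18
ee_pos: [0.4737, 0.2341, 0.0887]
orientation: [3.142, 0.0, 0.466]
wrist_force: [-0.2, -0.5, 0.7]
gripper_width: 0.0858
grip_force: 0.0
```

```bash
python3 -c "
from h import *
s=ctrl.get_state();print(s['ee_pos'],s['orientation'],s['joints'])
snap('wrist','w3.png',1)"
```

```text
[0.47367348 0.23414956 0.08874651] [3.14152374e+00 1.97799588e-04 4.65774597e-01] [ 2.67011484e-01  1.32783465e-01  2.04038901e+00 -1.29371684e-04
  9.68600484e-01  1.37210650e+00]
```

View pics/w3.png

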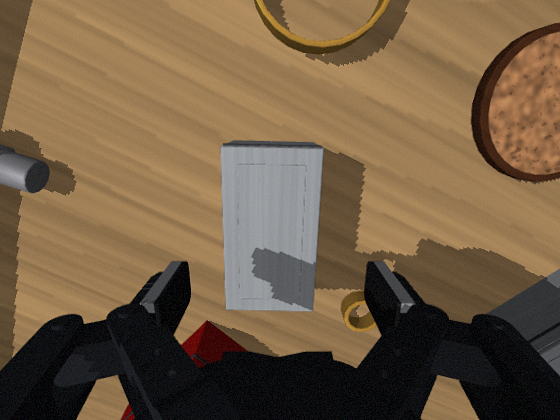

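The wrist view shows tin_a at (222..322, 145..310), centred. The bezel at (357,310) is clear of the fingers.

Request:
step_arm([
  [[0,0,40],[0,0,0],-1],
  [[0,0,67],[0,0,0],-1],
  [[0,0,67],[0,0,0],-1],
  [[0,0,67],[0,0,0],1],
  [[0,0,67],[0,0,0],1],
  [[0,0,67],[0,0,0],1],
  [[0,0,67],[0,0,0],1],
  [[0,0,67],[0,0,0],1],
  [[0,0,67],[0,0,0],1],
])

```text
time_s: 18.35
ee_pos: [0.4754, 0.2357, 0.0242]
orientation: [-3.142, -0.005, 0.466]
wrist_force: [-1.7, 1.1, 6.3]
gripper_width: 0.0589
grip_force: 89.7
```

Request:
step_arm([
  [[0,0,-50],[0,0,0],1],
  [[0,0,-100],[0,0,0],1],
  [[0,0,-110],[0,10,0],1],
  [[0,0,-110],[0,20,0],1],
  [[0,0,-110],[0,20,0],1],
  [[0,0,-110],[0,20,0],1],
  [[0,0,-110],[0,20,0],1],
  [[0,0,-110],[0,10,0],1],
  [[0,0,-110],[0,0,0],1],
  [[0,0,-110],[0,0,0],1],
  [[0,0,-110],[0,0,0],1],
])

```text
time_s: 19.73
ee_pos: [0.4735, 0.2349, 0.1308]
orientation: [-3.141, -0.001, 0.467]
wrist_force: [-0.3, -1.1, -7.1]
gripper_width: 0.0584
grip_force: 90.9
```

```bash
python3 rd.py
```

```text
19.925 [0.4726 0.2345 0.1312] [-180.    -0.    26.8] F [-0.12 -0.37 -6.55] Ty [-0.014 -0.006  0.028  0.012  0.05 ] T [-0.0034  0.0139  0.0004] [0.026  0.0231 0.042 ]
```

Request:
step_arm([
  [[0,0,0],[0,-10,0],1],
  [[0,0,0],[0,-20,0],1],
  [[0,0,0],[0,-20,0],1],
  [[0,0,0],[0,-20,0],1],
  [[0,0,0],[0,-20,0],1],
  [[0,0,0],[0,-10,0],1],
  [[0,0,0],[0,0,0],1],
  [[0,0,0],[0,0,0],1],
  [[0,0,0],[0,0,0],1],
])

```text
time_s: 21.05
ee_pos: [0.4737, 0.2347, 0.1322]
orientation: [3.141, 0.0, 0.467]
wrist_force: [0.5, -0.4, -5.4]
gripper_width: 0.059
grip_force: 90.9
```

```bash
python3 rd.py
```

```text
21.25 [0.4744 0.235  0.1316] [180.    0.   26.8] F [ 0.1   0.23 -6.35] Ty [-0.01  -0.003 -0.025  0.004 -0.017] T [-0.0025 -0.0102  0.0153] [0.0165 0.0104 0.0079]
```

The level readings are inconclusive, because the ball may drift back. I'll read while tilted instead.

Request:
step_arm([
  [[0,0,0],[0,10,0],1],
  [[0,0,0],[0,15,0],1],
  [[0,0,0],[0,15,0],1],
  [[0,0,0],[0,15,0],1],
  [[0,0,0],[0,15,0],1],
  [[0,0,0],[0,15,0],1],
  [[0,0,0],[0,15,0],1],
])

```text
time_s: 22.12
ee_pos: [0.4736, 0.2348, 0.1314]
orientation: [-3.142, -0.262, 0.467]
wrist_force: [0.2, -0.4, -6.4]
gripper_width: 0.0587
grip_force: 91.2
```

```bash
python3 rd.py
```

```text
22.325 [0.4734 0.2348 0.1313] [-180.   -15.    26.8] F [-0.19  0.12 -6.62] Ty [-0.381 -0.343 -0.353 -0.329 -0.362] T [ 0.0026 -0.3536  0.0032] [0.0183 0.0174 0.0304]
```

Request:
step_arm([
  [[0,0,0],[0,-10,0],1],
  [[0,0,0],[0,-20,0],1],
  [[0,0,0],[0,-30,0],1],
  [[0,0,0],[0,-30,0],1],
  [[0,0,0],[0,-30,0],1],
  [[0,0,0],[0,-30,0],1],
  [[0,0,0],[0,-30,0],1],
  [[0,0,0],[0,-30,0],1],
])

```text
time_s: 23.32
ee_pos: [0.4732, 0.2347, 0.1317]
orientation: [3.141, 0.261, 0.467]
wrist_force: [-0.1, -0.4, -5.2]
gripper_width: 0.0585
grip_force: 91.3
```

```bash
python3 rd.py
```

```text
23.525 [0.4734 0.2347 0.1314] [180.   15.   26.8] F [ 0.01  0.2  -6.2 ] Ty [0.311 0.334 0.342 0.274 0.365] T [0.0055 0.3251 0.0042] [0.0312 0.0308 0.0115]
```

Request:
step_arm([
  [[0,0,0],[0,10,0],1],
  [[0,0,0],[0,10,0],1],
  [[0,0,0],[0,10,0],1],
  [[0,0,0],[0,10,0],1],
])

```text
time_s: 24.02
ee_pos: [0.4744, 0.235, 0.1318]
orientation: [3.141, 0.087, 0.467]
wrist_force: [0.3, 0.4, -5.2]
gripper_width: 0.0587
grip_force: 91.1
```

```bash
sed -i 's/range(5)/range(9)/;s/i<4/i<8/' rd.py; python3 rd.py
```

```text
24.425 [0.4734 0.2348 0.1313] [-180.     5.    26.8] F [-0.2   0.39 -6.24] Ty [0.07  0.099 0.071 0.051 0.046 0.019 0.067 0.043 0.081] T [-0.0084  0.0608  0.0036] [0.0287 0.0225 0.027 ]
```

Request:
step_arm([
  [[0,0,0],[0,10,0],1],
  [[0,0,0],[0,20,0],1],
  [[0,0,0],[0,20,0],1],
  [[0,0,0],[0,20,0],1],
  [[0,0,0],[0,20,0],1],
  [[0,0,0],[0,10,0],1],
  [[0,0,0],[0,10,0],1],
  [[0,0,0],[0,10,0],1],
  [[0,0,0],[0,10,0],1],
])

```text
time_s: 25.55
ee_pos: [0.4729, 0.2346, 0.1311]
orientation: [-3.141, -0.088, 0.467]
wrist_force: [-0.2, -0.3, -7.4]
gripper_width: 0.0591
grip_force: 91.6
```

```bash
python3 rd.py
```

```text
25.95 [0.4734 0.2347 0.1314] [180.   -5.   26.8] F [-0.14 -0.13 -6.58] Ty [-0.11  -0.116 -0.125 -0.065 -0.078 -0.078 -0.1   -0.03  -0.131] T [ 0.016  -0.0928  0.0054] [0.024  0.0307 0.0134]
```

Request:
step_arm([
  [[0,0,0],[0,-3,0],1],
  [[0,0,0],[0,-3,0],1],
  [[0,0,0],[0,-3,0],1],
])

```text
time_s: 26.32
ee_pos: [0.4734, 0.2348, 0.1312]
orientation: [-3.142, -0.035, 0.467]
wrist_force: [-0.2, 0.1, -5.2]
gripper_width: 0.0587
grip_force: 91.5
```

```bash
python3 rd.py
```

```text
26.725 [0.4733 0.2347 0.1314] [180.   -2.   26.8] F [-0.16 -0.03 -6.27] Ty [-0.03  -0.051 -0.02  -0.028 -0.001 -0.027 -0.068 -0.013  0.008] T [ 0.0009 -0.0255 -0.0018] [0.0376 0.0222 0.0189]
```

Request:
step_arm([
  [[0,0,0],[0,-10,0],1],
  [[0,0,0],[0,-12,0],1],
  [[0,0,0],[0,-12,0],1],
  [[0,0,0],[0,-12,0],1],
  [[0,0,0],[0,-12,0],1],
  [[0,0,0],[0,-4,0],1],
  [[0,0,0],[0,-4,0],1],
  [[0,0,0],[0,-4,0],1],
  [[0,0,0],[0,-4,0],1],
])

```text
time_s: 27.85
ee_pos: [0.474, 0.2349, 0.1317]
orientation: [3.141, 0.035, 0.467]
wrist_force: [-0.2, 0.6, -6.8]
gripper_width: 0.0586
grip_force: 91.3
```

```bash
python3 rd.py
```

```text
28.25 [0.4734 0.2348 0.1312] [-180.     2.    26.8] F [-0.28  0.22 -6.19] Ty [ 0.024 -0.062 -0.006 -0.028  0.    -0.075  0.024  0.052 -0.019] T [ 0.0152 -0.01   -0.0007] [0.0237 0.039  0.0225]
```

At ±15, ±5 and ±2° the torque slope is strongly nonlinear (1.31, 0.88 and −0.2 N·m per unit sine). That means a mass shifts to the low end, so tin_a holds the ball. Next I hold it over the pad.

Request:
step_arm([
  [[0,0,-20],[0,2,0],1],
  [[8,20,-40],[0,2,0],1],
  [[20,50,-53],[0,2,0],1],
  [[34,85,-53],[0,2,0],1],
  [[48,120,-53],[0,2,0],1],
  [[62,155,-53],[0,2,0],1],
  [[72,180,-53],[0,2,0],1],
  [[78,194,-53],[0,2,0],1],
  [[80,200,-53],[0,2,0],1],
  [[80,200,-53],[0,2,0],1],
  [[80,200,-53],[0,2,0],1],
  [[80,200,-53],[0,2,0],1],
])

```text
time_s: 29.75
ee_pos: [0.636, 0.0937, 0.1816]
orientation: [-3.141, 0.0, 0.468]
wrist_force: [-1.2, 0.4, -6.6]
gripper_width: 0.0585
grip_force: 91.5
```

Request:
step_arm([
  [[0,0,0],[0,0,0],1],
  [[0,0,0],[0,0,0],1],
  [[0,0,0],[0,0,0],1],
  [[0,0,0],[0,0,0],1],
  [[0,0,0],[0,0,0],1],
  [[0,0,0],[0,0,0],1],
  [[0,0,0],[0,0,0],1],
  [[0,0,0],[0,0,0],1],
])

```text
time_s: 30.75
ee_pos: [0.6365, 0.093, 0.1815]
orientation: [-3.142, -0.0, 0.467]
wrist_force: [0.1, -0.1, -5.9]
gripper_width: 0.0589
grip_force: 91.5
```

```bash
python3 -c "
from h import *
snap('scene','end.png',1.42)"
```

```text
(no output)
```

View pics/end.png

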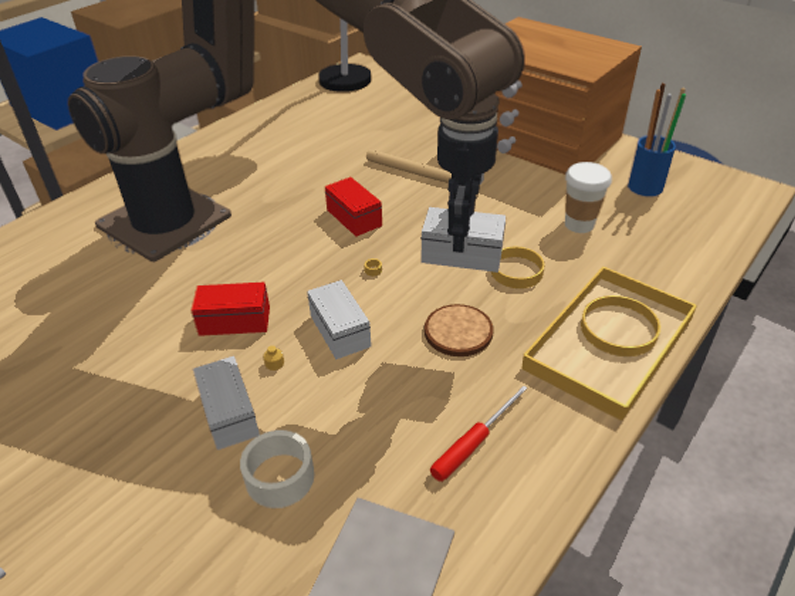

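tin_a is held upright over the pad at about (463,235), and tins b and c stand where they were with the bystanders in place. Fitting the readings gives a shifting moment of 0.057 N·m, where the ball should give 0.061, so I'm handing in.

```bash
python3 -c "
from rig import ctrl
print(ctrl.hand_in())"
```

```text
the job is handed in; nothing more can be done
None
```

I handed the job in with tin_a, the tin I found to hold the ball, upright and still about 15 cm above the cork pad; tin_b and tin_c are back where they stood, and `hand_in()` returned no verdict.

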